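# Load the transfer arm and draw it out to the clip

### The job

Lift the bar at the back of the hinged tray until all three small pale grey boxes slide off into the cup of the transfer arm, and let the tray back down. Then pinch the arm's upright grip so that its lock button is squeezed in, draw the arm out against its return spring until its pointer is level with the clip on the scale, and finish while still holding it there: do not let go. Leave the clip, the bottle, the timer and the tape roll where they are.

Things in the scene. Friction and masses are not known exactly. Their poses are not given: they have to be found in the camera images.
- loader: The fixed stand: grey base plate 225 (x) x 415 (y) x 8 mm. Its origin lies on the worktop, below the middle of the cup when the arm is home. Its +y axis is the direction in which the arm draws out, +x points to the tray, +z up. All 'stand' coordinates below are in this frame, in mm.
- tray (a joint): Hinge of the aluminium tray, rad: 0 = level at rest, grows as the bar at its back is lifted, stop at 1.15. Hinge line along stand y at x 54, z 90. Floor inside 91 mm wide, 20 mm walls at both sides and the back, open towards the cup, floor top at z 92. The boxes slide off by 1.0 rad at the latest. Weighs 0.22 kg, falls back by itself when let go, slowed by a damper.
- tray_bar (a point): Middle of the dark round bar at the back of the tray: diameter 10 mm, 92 mm long along stand y, free for 80 mm between its two brackets, 120 mm from the hinge line, at stand x 174, z 94 when the tray is level. 47 mm of free room between the bar and the tray's back wall. Pinched across (along stand x) it can turn between the fingers.
- tray_hinge (a point): Middle of the tray's hinge line, which runs along stand y.
- cup_floor (a point): Centre of the inner floor of the open cup that rides on the arm: inside 84 (x) x 104 (y) mm, floor 40 mm above the worktop, rim 76 mm above it, front wall 100 mm. Axes as the stand's; moves with the arm.
- boom (a joint): How far the telescoping arm is drawn out of its sleeve, m: 0 = home (locked there), stop at 0.135. A return spring pulls it home with 2.3 N at 0 to 4.3 N at 0.135, so that it runs back if let go. The lock catches it only at home; running back with the button out it is stopped about 14 mm short of home.
- grip (a point): Middle of the arm's upright dark grip at button height, 92 mm above the worktop. The post is 28 mm along stand x and 24 mm along stand y, its top 118 mm above the worktop. Pinch it from above along stand x, one finger on the button (-x side), the other on the plain +x side. Keep fingertips above 62 mm: in front of its foot the lock's tongue reaches to a fixed catch 60 mm high.
- lock_button (a joint): Travel of the round lock button, m: 0 = out (locked), 0.008 = fully in. Diameter 18 mm, on the -x face of the grip, centred at the height of point grip; it stands 11.5 mm out of the post, 3.5 mm when fully in, so button and post measure 39.5 mm out and 31.5 mm in. Spring 2 N at first, 5.2 N fully in. The arm is free beyond 0.006.
- pointer (a point): Tip of the arm's pointer, a thin steel finger beside the foot of the grip reaching over the scale, 24 mm above the worktop. Moves along stand y with the arm.
- index_clip (a joint): Where the clip sits on the scale, m: the arm's travel (joint boom) at which pointer and clip are level. Stiff; do not move it.
- clip_edge (a point): Edge of the small dark clip that straddles the scale bar (ticks every 5 mm), 24 mm above the worktop; the pointer is level with the clip when its tip meets this point.
- piece_1: Small pale grey box no. 1 of three alike, 34 x 24 x 16 mm, 50 g; origin at the centre of its underside. Starts lying flat on the tray.
- piece_2: Small pale grey box no. 2 of three alike, 34 x 24 x 16 mm, 50 g; origin at the centre of its underside. Starts lying flat on the tray.
- piece_3: Small pale grey box no. 3 of three alike, 34 x 24 x 16 mm, 50 g; origin at the centre of its underside. Starts lying flat on the tray.
- bottle_stop: Bystander: white bottle with screw cap, 38 mm diameter, 70 mm high, origin under its centre.
- timer: Bystander: bench timer lying flat, 52 x 66 x 20 mm, origin under its centre.
- tape_roll: Bystander: roll of tape lying flat, 60 mm diameter, 19 mm high, origin under its centre.
Mind the look-alikes: they are no part of the job. Leave any yellow look-alike of the piece_3 alone.

How it is judged:
On the way, in this order (a step that is already met when the one before it is completed fails the run):
1. all three boxes are in the cup, the tray tipped up and the arm still home (x of piece_1 in the frame of cup_floor between -0.046 and 0.046 m and y of piece_1 in the frame of cup_floor between -0.055 and 0.055 m and z of piece_1 in the frame of cup_floor between -0.008 and 0.042 m and x of piece_2 in the frame of cup_floor between -0.046 and 0.046 m and y of piece_2 in the frame of cup_floor between -0.055 and 0.055 m and z of piece_2 in the frame of cup_floor between -0.008 and 0.042 m and x of piece_3 in the frame of cup_floor between -0.046 and 0.046 m and y of piece_3 in the frame of cup_floor between -0.055 and 0.055 m and z of piece_3 in the frame of cup_floor between -0.008 and 0.042 m and value of joint tray above 0.2 rad and value of joint boom below 0.012 m), for 0.1 s.
2. the lock button is squeezed in by the fingers (value of joint lock_button above 0.0055 m and value of joint boom below 0.03 m and contact force between the fingers and boom above 1 N), for 0.02 s.
At the end, for the whole second after the job is handed in: All three boxes are inside the cup, the tray is back down (under 0.12 rad), and the arm is at rest, held by the fingers (more than 1 N), with its pointer within 4 mm of the clip (x of piece_1 in the frame of cup_floor between -0.046 and 0.046 m and y of piece_1 in the frame of cup_floor between -0.055 and 0.055 m and z of piece_1 in the frame of cup_floor between -0.008 and 0.042 m and x of piece_2 in the frame of cup_floor between -0.046 and 0.046 m and y of piece_2 in the frame of cup_floor between -0.055 and 0.055 m and z of piece_2 in the frame of cup_floor between -0.008 and 0.042 m and x of piece_3 in the frame of cup_floor between -0.046 and 0.046 m and y of piece_3 in the frame of cup_floor between -0.055 and 0.055 m and z of piece_3 in the frame of cup_floor between -0.008 and 0.042 m and value of joint tray below 0.12 rad and distance between pointer and clip_edge below 0.004 m and contact force between the fingers and boom above 1 N and velocity of joint boom between -0.01 and 0.01 m/s); the arm keeps its last pose, push and grip.
It fails at once if the clip is moved along the scale by more than 3 mm (distance of clip_edge from where it was at the start of the episode above 0.003 m).
It fails at once if the bottle is disturbed (moved more than 20 mm) (distance of bottle_stop from where it was at the start of the episode above 0.02 m).
It fails at once if the timer is disturbed (moved more than 20 mm) (distance of timer from where it was at the start of the episode above 0.02 m).
It fails at once if the tape roll is disturbed (moved more than 20 mm) (distance of tape_roll from where it was at the start of the episode above 0.02 m).
It also fails if it takes over 64 s, if anything falls off the work surface, if the arm or the gripper's body presses on something with over 40 N, if the wrist force passes 120 N, or if a joint passes its speed limit or range.

### The arm

A 6-joint arm with a two-finger parallel gripper is mounted at the origin on a cart in front of the work surface, level with it; the furniture and walls round the work are solid. World frame = base frame: x ahead of the robot, y to its left, z up, the work surface at z = 0. Lengths are in m, angles in rad, forces in N, time in s.
With the tool pointing down it reaches from about 0.275 to 0.85 m from the base axis. Payload 19 kg.
Tool frame: the origin (TCP) lies between the finger pads; the fingertips stand 14 mm ahead of it and the grasp point (between the pads) lies 5 mm behind it (r.finger_overhang is the distance from the TCP to the fingertips, in m); z points along the fingers, y is the line along which they close (so a half turn about z gives the same grasp; the last joint's range is limited). The gripper opens to 85 mm and grips with 20 to 120 N. Pads are 22 mm wide; open, the fingers measure 114 mm over their backs; the gripper's body (76 mm by 85 mm) begins 54 mm behind the grasp point. The pads swing forward as they close: fully open they stand 13 mm farther back than shut.
Start: joints at [-1.334, 0.15, 1.437, -0, 1.554, -0.134], TCP at [0.208, -0.536, 0.245] pointing down, gripper open.
Joint ranges: [-2.8, 2.8], [-0.68, 2.1], [0.12, 2.68], [-1.39, 4.53], [0.16, 2.79], [-2.81, 2.81]. Speed limits (rad/s): [1.89, 1.89, 2.22, 3.01, 3.01, 3.01].

### API

Orientations are given as a unit quaternion [w, x, y, z].
In Python, from plant import r, imaging gives the robot as it stands.
- The arm moves only by the tool send_rows, never from a script. Its argument "commands" is a list of rows, each an object with "xyz": the shift along the tool's x, y, z in mm, a list of three; "rotation": the turn, a rotation vector about the tool's x, y, z in degrees, a list of three; "hand": the opening, from -1 (shut) to 1 (fully open). A call has 1 to 12 rows; each row is the pose to reach, as a shift and turn from the pose commanded when the call began, along the tool's axes at that moment; what a row does not reach only later rows make up. A row lasts 1/8 s, in which the tool goes at most 62.5 mm and 10.7 degrees, less where a joint would pass 70% of its speed; a pose out of reach is approached as far as the arm can. A call with a gripper value outside its range is refused whole. The fingers move at their own pace and stop on an object; "force" is the grip in N (left out, the last holds). Time passes only in rows, so rows that repeat a pose let the fingers close. It gives the time, the measured TCP pose, the force, the opening and the grip force at its end, in the units of the state.
- r.observe(): the state, without advancing time (a new reading comes with each control period).
- imaging.capture(name): name is "scene" or "top"; returns the picture (400x640x3 uint8, red, green, blue); there is no depth.
- imaging.camera_params(name): a dict with "fx", "fy", "cx", "cy" (pixels), "k1" (the pictures are not rectified: a ray, as slopes to the right and down, at radius r is drawn at 1 + k1 r^2 times it, then the intrinsics apply), "pose" (4x4, takes a point from camera to world coordinates). Camera axes: x right, y down, z forward; pixel columns grow to the right and rows downward; lengths in m; the calibration is good to about 2 mm. A picture is of the moment at which its call begins. camera_params takes no time and is no camera call.
- r.sign_off(): hands the job in; it is judged then, once.
The state is a dict: "time_s": time; "q": joint angles; "joint_vel": joint speeds; "joint_torque": joint torques, N m; "eef_pos": TCP position; "ee_rot": TCP orientation; "wrist_force": force on the tool from outside, world axes, zero at the start; "moment": the same for the moment, N m; "opening": finger opening in m; "finger_force": force on a finger pad.
Only numpy, scipy, OpenCV 4.12 (cv2) and the standard library are available. Lean on these libraries where they do the work, as an engineer would, in place of code of your own. Each camera call takes 0.05 s, during which the arm holds its last target. There are 200 camera calls.

## Working session

There is one attempt and no reset: what is moved stays moved. The work goes in short steps, Python scripts to look and compute and a tool call to move; the robot and the scene stay as the last step left them, time stands still between calls to the robot, and variables do not carry over. Pictures are saved under pics/ and viewed, at most 10 in all, crops included, and the job is handed in when it is done.

Besides the shell and the picture viewer there is one more tool, called after ">>>" as name(argument=value, ...) on one line, values as JSON. send_rows: Moves the arm, as the interface text tells. Its arguments: {"type":"object","properties":{"commands":{"type":"array","items":{"type":"object","properties":{"xyz":{"type":"array","items":{"type":"number"}},"rotation":{"type":"array","items":{"type":"number"}},"hand":{"type":"number"}}}},"force":{"type":"number"}},"required":["commands"]}

```bash
mkdir -p pics
cat > h.py <<'E'
import numpy as np, cv2
from plant import r, imaging
def ray(n,uv):
    p=imaging.camera_params(n); T=np.array(p["pose"])
    d=np.array([(uv[0]-p["cx"])/p["fx"],(uv[1]-p["cy"])/p["fy"]]); s=d.copy()
    for _ in range(20): s=d/(1+p["k1"]*(s@s))
    return T[:3,3],T[:3,:3]@np.array([s[0],s[1],1.])
def onz(n,uv,z):
    o,d=ray(n,uv); return o+d*(z-o[2])/d[2]
def tri(a,b):
    A=[];B=[]
    for n,uv in (a,b):
        o,d=ray(n,uv); d=d/np.linalg.norm(d); M=np.eye(3)-np.outer(d,d); A.append(M);B.append(M@o)
    x=np.linalg.solve(sum(A),sum(B)); return x
def proj(n,X):
    p=imaging.camera_params(n); T=np.array(p["pose"]); c=T[:3,:3].T@(np.array(X)-T[:3,3]); s=c[:2]/c[2]; s=s*(1+p["k1"]*(s@s))
    return np.array([p["fx"]*s[0]+p["cx"],p["fy"]*s[1]+p["cy"]])
def snap(n,f,crop=None,sc=1):
    im=imaging.capture(n); np.save(f"pics/{f}.npy",im)
    o=im if crop is None else im[crop[1]:crop[3],crop[0]:crop[2]]
    cv2.imwrite(f"pics/{f}.png",cv2.resize(o[:,:,::-1],None,fx=sc,fy=sc,interpolation=cv2.INTER_CUBIC)); return im
E
python3 - <<'E'
from h import *
a=snap("scene","s0",None,1.25); b=snap("top","t0",None,1.25)
for n in("scene","top"): print(np.round(imaging.camera_params(n)["pose"],3),imaging.camera_params(n)["fx"])
print(r.observe())
E
```

```text
[[-0.753 -0.39   0.53   0.038]
 [-0.658  0.451 -0.603  0.585]
 [-0.004 -0.803 -0.596  0.677]
 [ 0.     0.     0.     1.   ]] 371.964697608688
[[-0.015 -0.995  0.101  0.478]
 [-1.     0.016  0.012 -0.048]
 [-0.013 -0.101 -0.995  1.168]
 [ 0.     0.     0.     1.   ]] 476.11697462319967
{'time_s': 0.1, 'q': array([-1.33402143e+00,  1.50943543e-01,  1.43795418e+00,  7.65231491e-06,
        1.55380430e+00, -1.33997420e-01]), 'joint_vel': array([ 5.65200394e-04, -6.71215448e-04, -3.22769085e-03,  7.31043749e-05,
        5.67660626e-04, -1.82116243e-04]), 'joint_torque': array([ 1.53248006e-03, -7.14383626e+01, -5.71795571e+01, -4.21475816e-04,
        7.31578708e-03,  8.37617813e-05]), 'eef_pos': array([ 0.20827924, -0.53573123,  0.24473789]), 'ee_rot': array([-5.54146318e-04,  9.82865006e-01,  1.84325996e-01, -2.46713496e-05]), 'wrist_force': array([-0.03437191, -0.79355507, -0.15128786]), 'moment': array([-0.0588544 ,  0.02655397,  0.03447156]), 'finger_force': 0.0, 'opening': 0.08497657983470291}
```

View pics/s0.png

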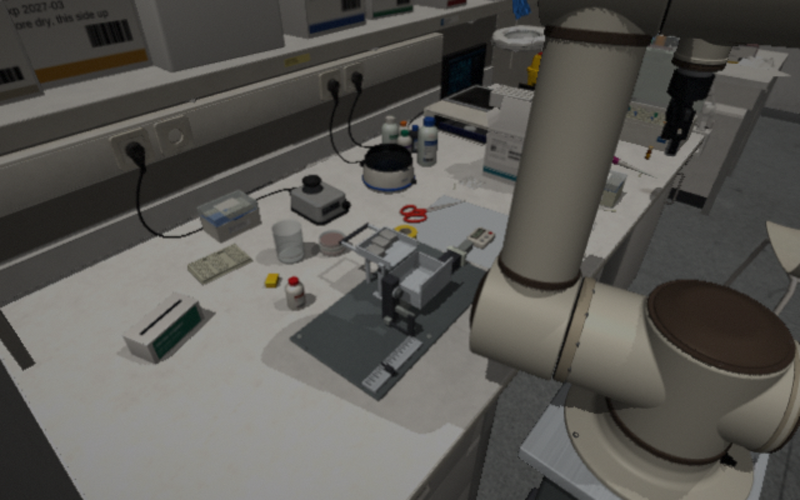

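View pics/t0.png

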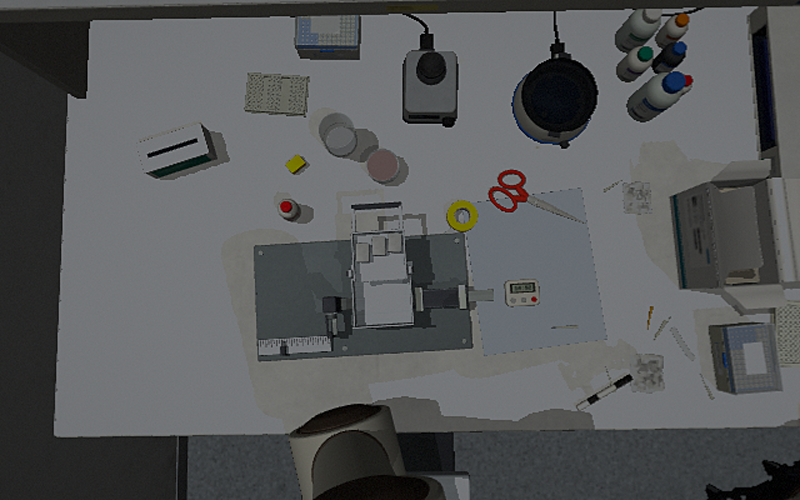

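The top view shows the stand with its plate at (255-472, 238-360), tray bar at (377,206) and pale boxes at (362-394, 245). It also shows the grip at (333,303), scale and clip at (258-330, 348), timer at (522,292), tape at (462,215) and bottle at (288,208). The yellow box at (296,163) is the look-alike and stays where it is. Next I'll enlarge the top and scene views.

Run:
```python
import numpy as np,cv2
for f,c,s,g in(("t0",(198,155,388,295),4.2,1.9),("s0",(225,170,405,320),4,1.4)):
    im=np.load(f"pics/{f}.npy")[c[1]:c[3],c[0]:c[2],::-1]
    o=cv2.resize(im,None,fx=s,fy=s,interpolation=cv2.INTER_CUBIC)
    o=np.clip((o/255.)**(1/g)*255,0,255).astype(np.uint8)
    for u in range(c[0]//20*20+20,c[2],20): cv2.putText(o,str(u),(int((u-c[0])*s),10),0,.35,(0,0,255)); cv2.line(o,(int((u-c[0]+.5)*s),12),(int((u-c[0]+.5)*s),18),(0,0,255))
    for v in range(c[1]//20*20+20,c[3],20): cv2.putText(o,str(v),(0,int((v-c[1]+.5)*s)),0,.35,(0,0,255))
    cv2.imwrite(f"pics/{f}c.png",o)
```

```text
(no output)
```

View pics/t0c.png

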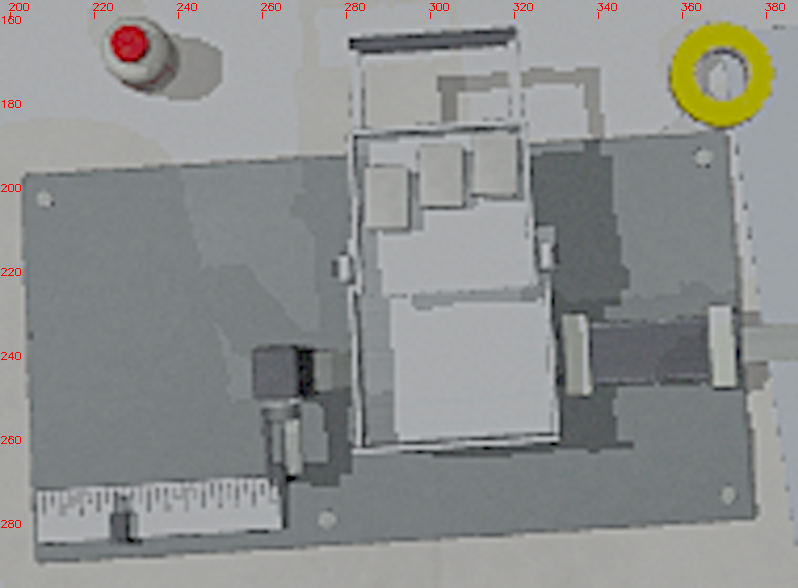

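View pics/s0c.png

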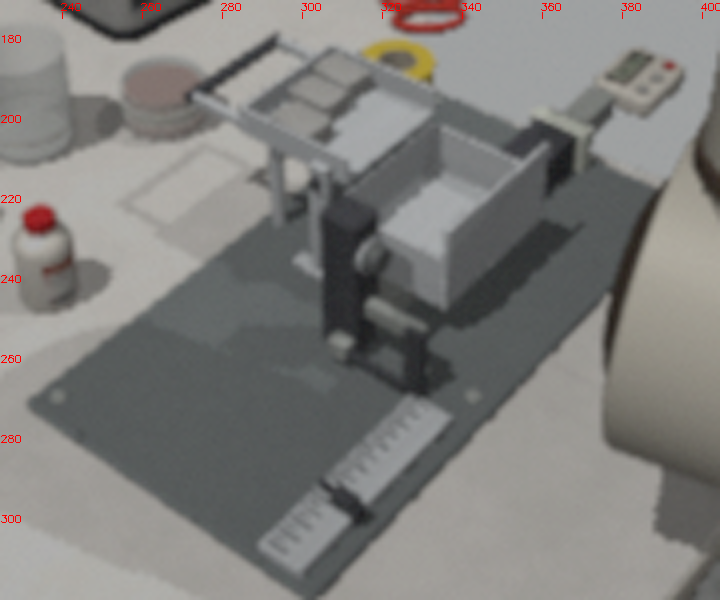

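```bash
cat >> h.py <<'E'
def t(x,y): return (198+x/4.2-.5,155+y/4.2-.5)
def s(x,y): return (225+x/4-.5,170+y/4-.5)
E
python3 - <<'E'
from h import *
np.set_printoptions(precision=4,suppress=True)
P=[onz("top",t(*c),.008)[:2] for c in((22,175),(735,128),(757,517),(37,562))]
print(np.array(P), [np.linalg.norm(P[i]-P[(i+1)%4]) for i in range(4)])
ey=(P[0]-P[1]+P[3]-P[2]);ex=(P[0]-P[3]+P[1]-P[2]); 
a1=np.arctan2(-ey[0],ey[1]);a2=np.arctan2(ex[1],ex[0]); print("ang",a1,a2)
B=[onz("top",t(352,44),.094),onz("top",t(515,34),.094)]; print("bar",B,np.linalg.norm(B[0]-B[1]),np.arctan2(-(B[0]-B[1])[0],(B[0]-B[1])[1]))
a=(a1*2+a2)/3; X=np.array([np.cos(a),np.sin(a)]);Y=np.array([-X[1],X[0]])
bar=(B[0]+B[1])[:2]/2; O=bar-.174*X
print("bar tri",tri(("top",t(352,44)),("scene",s(190,95))),tri(("top",t(515,34)),("scene",s(278,38))))
f=lambda p:(np.array(p)[:2]-O)@np.c_[X,Y]*1000
print("O",O,"a",a,"plate in stand",[f(p) for p in P])
G=onz("top",t(276,371),.118); print("grip",G,f(G))
print("rim",[f(onz("top",t(*c),z)) for c,z in(((358,452),.100),((557,438),.100),((352,136),.112),((525,127),.112))])
print("clip",f(onz("top",t(122,505),.024)),"pointer",f(onz("top",t(291,478),.024)))
for p in((0,0,.1),(174,0,.094)): print(proj("scene",[*(O+np.array(p[:2])@np.array([X,Y])/1000),p[2]]))
R=np.array([[.9319,.3623,0],[.3623,-.9319,0],[0,0,-1]])
e=r.observe()["eef_pos"]; print("to bar in tool", R.T@(np.array([*bar,.2])-e)*1000)
print([f(onz("top",(u/1.25,v/1.25),h)) for u,v,h in((288,208,.07),(522,292,.02),(462,215,.02))])
E
```

```text
[[ 0.5912  0.2521]
 [ 0.612  -0.1647]
 [ 0.388  -0.1714]
 [ 0.3682  0.2413]] [np.float64(0.41731376677633153), np.float64(0.22414075934511593), np.float64(0.4131912679911449), np.float64(0.2232518530826745)]
ang 0.04895212668244697 0.039260846759904836
bar [array([0.6514, 0.0507, 0.094 ]), array([ 0.6554, -0.038 ,  0.094 ])] 0.08875173148832222 0.045002857797101864
bar tri [0.6513 0.0508 0.0981] [ 0.6551 -0.0378  0.0976]
O [ 0.4796 -0.0016] a 0.04572170004159959 plate in stand [array([123.059 , 248.4013]), array([ 124.8316, -168.9087]), array([ -99.2818, -165.4037]), array([-100.192 ,  247.7866])]
grip [0.4753 0.0894 0.118 ] [-0.091  91.1312]
rim [array([-45.2552,  52.1525]), array([-44.2408, -53.4516]), array([121.6453,  45.4542]), array([120.7478, -46.6754])]
clip [-69.9084 194.3259] pointer [-60.5099  97.8486]
[335.0205 209.566 ]
[283.544  187.0544]
to bar in tool [ 611.2026 -343.8755   44.7379]
[array([182.1046, 165.4272]), array([  -0.1743, -266.9388]), array([ 155.6058, -162.8887])]
```

The measurements agree well: stand origin (0.480, -0.002), yaw 0.046 rad, and the grip comes out at stand (0, 91). Now moving above the bar.

>>> send_rows(commands=[{"xyz":[50,-28,0],"rotation":[0,0,-6],"hand":0.06},{"xyz":[100,-56,0],"rotation":[0,0,-12],"hand":0.06},{"xyz":[150,-84,0],"rotation":[0,0,-18],"hand":0.06},{"xyz":[200,-112,0],"rotation":[0,0,-24],"hand":0.06},{"xyz":[250,-141,0],"rotation":[0,0,-30],"hand":0.06},{"xyz":[300,-169,0],"rotation":[0,0,-36],"hand":0.06},{"xyz":[350,-197,0],"rotation":[0,0,-42],"hand":0.06},{"xyz":[400,-225,0],"rotation":[0,0,-48],"hand":0.06},{"xyz":[450,-253,0],"rotation":[0,0,-54],"hand":0.06},{"xyz":[500,-281,0],"rotation":[0,0,-60],"hand":0.06},{"xyz":[555,-312,0],"rotation":[0,0,-66],"hand":0.06},{"xyz":[611,-344,0],"rotation":[0,0,-71.4],"hand":0.06}])

```text
time_s: 1.6
eef_pos: [0.6525, 0.0059, 0.245]
ee_rot: [-0.0, 0.689, 0.724, -0.0]
wrist_force: [1.3, -1.4, 0.5]
opening: 0.0451
finger_force: 0.0
```

```bash
cat >> h.py <<'E'
from scipy.spatial.transform import Rotation as Ro
O=np.array([.4796,-.0016]);A=.0457
X=np.array([np.cos(A),np.sin(A)]);Y=np.array([-X[1],X[0]])
def W(x,y,z): return np.array([*(O+(x*X+y*Y)/1000),z/1000])
def go(x,y,z):
    o=r.observe(); q=o["ee_rot"]; R=Ro.from_quat([*q[1:],q[0]]).as_matrix()
    Rt=np.c_[[*-Y,0],[*X,0],[0,0,-1]]
    if np.linalg.det(Rt)<0: Rt[:,0]*=-1
    print("shift",np.round(R.T@(W(x,y,z)-o["eef_pos"])*1000,1),"rot",np.round(np.degrees(Ro.from_matrix(R.T@Rt).as_rotvec()),1),"t",round(o["time_s"],2),"open",round(o["opening"]*1000,1),"F",np.round(o["wrist_force"],1),o["finger_force"], "stand", np.round((o["eef_pos"][:2]-O)@np.c_[X,Y]*1000,1),o["eef_pos"])
E
python3 -c "
from h import *
go(174,0,89)"
```

```text
shift [  0.4   1.  156. ] rot [-0.  -0.   0.2] t 1.6 open 45.1 F [ 1.3 -1.4  0.5] 0.0 stand [173.   -0.4] [0.65247331 0.00588641 0.24503046]
```

>>> send_rows(commands=[{"xyz":[0,1,50],"rotation":[0,0,0],"hand":0.06},{"xyz":[0,1,95],"rotation":[0,0,0],"hand":0.06},{"xyz":[0,1,130],"rotation":[0,0,0],"hand":0.06},{"xyz":[0,1,156],"rotation":[0,0,0],"hand":0.06},{"xyz":[0,1,156],"rotation":[0,0,0],"hand":0.06},{"xyz":[0,1,156],"rotation":[0,0,0],"hand":-1},{"xyz":[0,1,156],"rotation":[0,0,0],"hand":-1},{"xyz":[0,1,156],"rotation":[0,0,0],"hand":-1},{"xyz":[0,1,156],"rotation":[0,0,0],"hand":-1},{"xyz":[0,1,156],"rotation":[0,0,0],"hand":-1},{"xyz":[0,1,156],"rotation":[0,0,0],"hand":-1}], force=25)

```text
time_s: 2.98
eef_pos: [0.6533, 0.0041, 0.0907]
ee_rot: [0.001, 0.691, 0.723, 0.001]
wrist_force: [2.4, -0.1, 5.9]
opening: 0.0087
finger_force: 24.8
```

```bash
python3 -c "
from h import *
go(174,0,89)
for th in np.arange(.1,1.11,.1):
  a=th+np.arctan2(4,120);L=np.hypot(4,120);print(round(th,2),np.round([L*np.cos(a)-120,-(L*np.sin(a)-4)],1))"
```

```text
shift [2.3 0.3 1.7] rot [0.1 0.  0. ] t 2.98 open 8.7 F [ 2.4 -0.1  5.9] 24.79446977376938 stand [173.7  -2.3] [0.65325385 0.00406894 0.09072648]
0.1 [ -1. -12.]
0.2 [ -3.2 -23.8]
0.3 [ -6.5 -35.3]
0.4 [-11.  -46.4]
0.5 [-16.6 -57. ]
0.6 [-23.2 -67.1]
0.7 [-30.8 -76.4]
0.8 [-39.3 -84.9]
0.9 [-48.5 -92.5]
1.0 [-58.5 -99.1]
1.1 [ -69.1 -104.8]
```

The bar is held. Lifting along the hinge arc.

>>> send_rows(commands=[{"xyz":[0,-0.5,-6],"rotation":[0,0,0],"hand":-1},{"xyz":[0,-1,-12],"rotation":[0,0,0],"hand":-1},{"xyz":[0,-2,-18],"rotation":[0,0,0],"hand":-1},{"xyz":[0,-3,-24],"rotation":[0,0,0],"hand":-1},{"xyz":[0,-5,-30],"rotation":[0,0,0],"hand":-1},{"xyz":[0,-6.5,-35],"rotation":[0,0,0],"hand":-1},{"xyz":[0,-9,-41],"rotation":[0,0,0],"hand":-1},{"xyz":[0,-11,-46],"rotation":[0,0,0],"hand":-1},{"xyz":[0,-14,-52],"rotation":[0,0,0],"hand":-1},{"xyz":[0,-16.5,-57],"rotation":[0,0,0],"hand":-1},{"xyz":[0,-20,-62],"rotation":[0,0,0],"hand":-1},{"xyz":[0,-23,-67],"rotation":[0,0,0],"hand":-1}])

```text
time_s: 4.47
eef_pos: [0.6313, 0.003, 0.1585]
ee_rot: [0.002, 0.691, 0.723, 0.002]
wrist_force: [12.4, 1.3, 4.9]
opening: 0.0091
finger_force: 24.4
```

>>> send_rows(commands=[{"xyz":[0,-4,-5],"rotation":[0,0,0],"hand":-1},{"xyz":[0,-8,-9.5],"rotation":[0,0,0],"hand":-1},{"xyz":[0,-12,-14],"rotation":[0,0,0],"hand":-1},{"xyz":[0,-16,-18],"rotation":[0,0,0],"hand":-1},{"xyz":[0,-20.5,-22],"rotation":[0,0,0],"hand":-1},{"xyz":[0,-25,-25.5],"rotation":[0,0,0],"hand":-1},{"xyz":[0,-30,-29],"rotation":[0,0,0],"hand":-1},{"xyz":[0,-35,-32],"rotation":[0,0,0],"hand":-1},{"xyz":[0,-37,-33],"rotation":[0,0,0],"hand":-1},{"xyz":[0,-37,-33],"rotation":[0,0,0],"hand":-1},{"xyz":[0,-37,-33],"rotation":[0,0,0],"hand":-1},{"xyz":[0,-37,-33],"rotation":[0,0,0],"hand":-1}])

```text
time_s: 5.98
eef_pos: [0.595, 0.0013, 0.1927]
ee_rot: [0.003, 0.691, 0.723, 0.003]
wrist_force: [13.4, 1.9, 18.9]
opening: 0.0089
finger_force: 26.1
```

Run:
```python
from h import *
go(114,0,189)
a=snap("scene","s1")[170:320,225:405,::-1];b=snap("top","t1")[155:295,198:388,::-1]
o=np.hstack([cv2.resize(i,(398,330),interpolation=cv2.INTER_CUBIC) for i in(a,b)])
cv2.imwrite("pics/m1.png",((o/255.)**.6*255).astype(np.uint8))
```

```text
shift [ 2.3 -1.4  3.7] rot [0.5 0.  0. ] t 5.97 open 8.9 F [13.4  1.9 18.9] 26.10037922859192 stand [115.4  -2.3] [0.59495827 0.00134331 0.19274376]
```

View pics/m1.png

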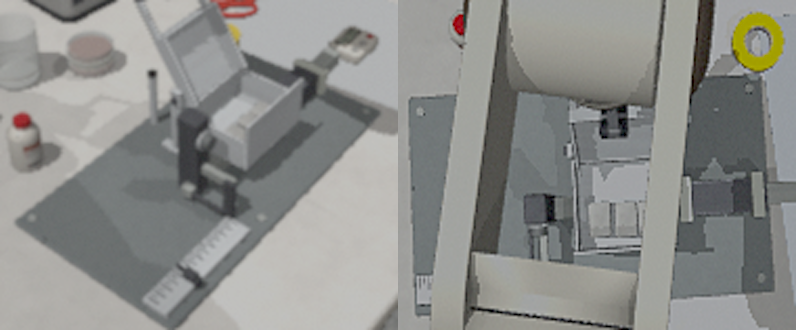

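Tray tipped to about 60° and empty. Two boxes show in the cup at (602,218) and (627,218), and the third is probably hidden behind the link. Lowering now, and I'll recheck with the arm out of the way.

>>> send_rows(commands=[{"xyz":[0,9,7],"rotation":[0,0,0],"hand":-1},{"xyz":[0,18,14],"rotation":[0,0,0],"hand":-1},{"xyz":[0,26,22],"rotation":[0,0,0],"hand":-1},{"xyz":[0,33,30],"rotation":[0,0,0],"hand":-1},{"xyz":[0,37,34],"rotation":[0,0,0],"hand":-1},{"xyz":[0,43,43],"rotation":[0,0,0],"hand":-1},{"xyz":[0,49,53],"rotation":[0,0,0],"hand":-1},{"xyz":[0,53,64],"rotation":[0,0,0],"hand":-1},{"xyz":[0,57,76],"rotation":[0,0,0],"hand":-1},{"xyz":[0,59,88],"rotation":[0,0,0],"hand":-1},{"xyz":[0,60,98],"rotation":[0,0,0],"hand":-1},{"xyz":[0,60,98],"rotation":[0,0,0],"hand":-1}])

```text
time_s: 7.58
eef_pos: [0.6531, 0.0041, 0.0907]
ee_rot: [0.0, 0.691, 0.723, 0.0]
wrist_force: [7.9, -0.2, 0.5]
opening: 0.0087
finger_force: 26.7
```

>>> send_rows(commands=[{"xyz":[0,0,0],"rotation":[0,0,0],"hand":0.06},{"xyz":[0,0,0],"rotation":[0,0,0],"hand":0.06},{"xyz":[0,0,0],"rotation":[0,0,0],"hand":0.06},{"xyz":[0,0,0],"rotation":[0,0,0],"hand":0.06},{"xyz":[0,0,-50],"rotation":[0,0,0],"hand":0.06},{"xyz":[0,0,-100],"rotation":[0,0,0],"hand":0.06},{"xyz":[40,-20,-130],"rotation":[0,0,0],"hand":0.3},{"xyz":[85,-60,-130],"rotation":[0,0,0],"hand":0.3},{"xyz":[93,-115,-130],"rotation":[0,0,0],"hand":0.3},{"xyz":[93,-170,-130],"rotation":[0,0,0],"hand":0.3},{"xyz":[93,-175,-130],"rotation":[0,0,0],"hand":0.3},{"xyz":[93,-175,-130],"rotation":[0,0,0],"hand":0.3}])

```text
time_s: 9.07
eef_pos: [0.4737, 0.0889, 0.2219]
ee_rot: [0.0, 0.691, 0.723, 0.001]
wrist_force: [-0.4, 0.9, -0.5]
opening: 0.0552
finger_force: 0.0
```

Run:
```python
from h import *
go(-1.8,91,87)
a=snap("scene","s2")[170:320,225:405,::-1];b=snap("top","t2")[155:295,198:388,::-1]
o=np.hstack([cv2.resize(i,(398,330),interpolation=cv2.INTER_CUBIC) for i in(a,b)])
cv2.imwrite("pics/m2.png",((o/255.)**.6*255).astype(np.uint8))
```

```text
shift [  0.3  -0.2 134.9] rot [ 0.1 -0.   0. ] t 9.07 open 55.2 F [-0.4  0.9 -0.5] 0.0 stand [-1.7 90.7] [0.47371601 0.08892614 0.22190835]
```

View pics/m2.png

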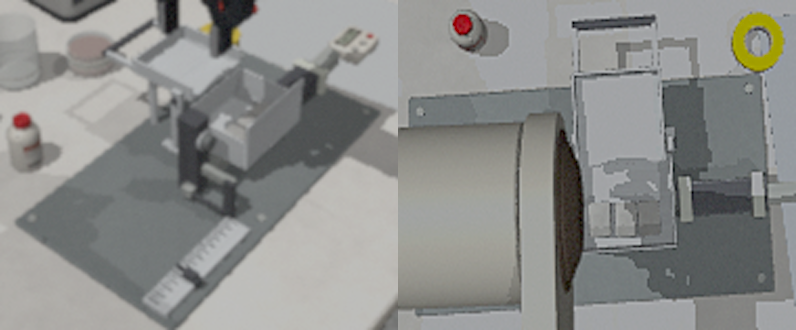

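All three boxes are in the cup, at about (602, 627, 650; 218), and the tray is down and empty. Pinching the grip.

>>> send_rows(commands=[{"xyz":[0,0,40],"rotation":[0,0,0],"hand":0.4},{"xyz":[0,0,75],"rotation":[0,0,0],"hand":0.4},{"xyz":[0,0,105],"rotation":[0,0,0],"hand":0.4},{"xyz":[0,0,125],"rotation":[0,0,0],"hand":0.4},{"xyz":[0,0,138],"rotation":[0,0,0],"hand":0.4},{"xyz":[0,0,138],"rotation":[0,0,0],"hand":0.4},{"xyz":[0,0,138],"rotation":[0,0,0],"hand":-1},{"xyz":[0,0,138],"rotation":[0,0,0],"hand":-1},{"xyz":[0,0,138],"rotation":[0,0,0],"hand":-1},{"xyz":[0,0,138],"rotation":[0,0,0],"hand":-1},{"xyz":[0,0,138],"rotation":[0,0,0],"hand":-1},{"xyz":[0,0,138],"rotation":[0,0,0],"hand":-1}], force=40)

```text
time_s: 10.68
eef_pos: [0.4743, 0.0891, 0.0844]
ee_rot: [0.001, 0.691, 0.723, 0.001]
wrist_force: [5.2, 1.3, 4.3]
opening: 0.0291
finger_force: 42.8
```

```bash
python3 -c "
from h import *
go(-1.8,91,84)"
```

```text
shift [ 0.2 -0.7  0.4] rot [ 0.1 -0.   0. ] t 10.68 open 29.1 F [5.2 1.3 4.3] 42.77188003063202 stand [-1.1 90.8] [0.47431479 0.08905069 0.08437107]
```

The button is in: the opening reads 29 mm, with the same low bias as on the bar. Drawing part of the way out.

>>> send_rows(commands=[{"xyz":[3,0,0],"rotation":[0,0,0],"hand":-1},{"xyz":[8,0,0],"rotation":[0,0,0],"hand":-1},{"xyz":[14,0,0],"rotation":[0,0,0],"hand":-1},{"xyz":[21,0,0],"rotation":[0,0,0],"hand":-1},{"xyz":[28,0,0],"rotation":[0,0,0],"hand":-1},{"xyz":[36,0,0],"rotation":[0,0,0],"hand":-1},{"xyz":[44,0,0],"rotation":[0,0,0],"hand":-1},{"xyz":[51,0,0],"rotation":[0,0,0],"hand":-1},{"xyz":[56,0,0],"rotation":[0,0,0],"hand":-1},{"xyz":[59,0,0],"rotation":[0,0,0],"hand":-1},{"xyz":[60,0,0],"rotation":[0,0,0],"hand":-1},{"xyz":[60,0,0],"rotation":[0,0,0],"hand":-1}])

```text
time_s: 12.18
eef_pos: [0.4716, 0.1488, 0.0844]
ee_rot: [0.001, 0.691, 0.723, 0.001]
wrist_force: [5.4, -2.1, 4.8]
opening: 0.0292
finger_force: 42.7
```

Run:
```python
from h import *
go(-1.8,151,84)
a=snap("scene","s3")[240:320,260:360,::-1]
o=cv2.resize(a,(800,640),interpolation=cv2.INTER_CUBIC)[:600]
cv2.imwrite("pics/m3.png",((o/255.)**.6*255).astype(np.uint8))
```

```text
shift [ 0.4 -0.7  0.4] rot [0.1 0.  0. ] t 12.18 open 29.2 F [ 5.4 -2.1  4.8] 42.705334424972534 stand [ -1.1 150.6] [0.47157126 0.14881106 0.08436955]
```

View pics/m3.png

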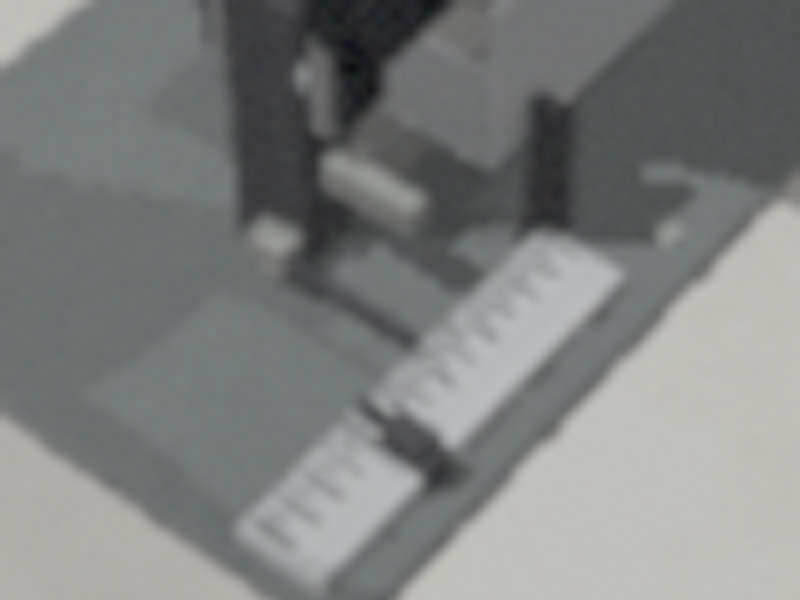

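Run:
```python
from h import *
f=lambda x,y:np.round((onz("scene",(260+x/8-.5,240+y/8-.5),.024)[:2]-O)@np.c_[X,Y]*1000,1)
for n,p in dict(tip=(416,337),mid=(350,305),base=(300,278),cliptip=(363,402),clipneck=(385,425),clipL=(388,435),clipR=(415,415),cliplow=(440,480)).items(): print(n,f(*p))
g=lambda x,y:np.round((onz("top",t(x,y),.024)[:2]-O)@np.c_[X,Y]*1000,1)
im=np.load("pics/t0.npy")[265:288,218:235].sum(2)//3
print(im)
```

```text
tip [-58.  167.5]
mid [-35.8 170. ]
base [-17.9 171.1]
cliptip [-61.1 194.8]
clipneck [-70.9 197.3]
clipL [-73.7 199.4]
clipR [-75.2 189.4]
cliplow [-94.3 202.5]
[[ 65  66  65  67  67  68  68  68  67  67  67  65  67  67  66  67  65]
 [ 65  66  68  67  69  66  69  66  68  66  67  65  65  68  67  66  65]
 [ 64  67  67  65  65  67  66  66  65  67  67  66  65  64  68  67  65]
 [ 67  67  65  67  66  66  67  66  67  69  67  65  66  65  63  64  61]
 [ 65  67  64  64  63  64  64  65  67  66  63  66  63  60  62  62  62]
 [ 63  64  63  53  52  38  42  44  50  45  54  64  69  70  97 101 110]
 [106 132 133 132 133 102 137 101 134 104 132  99 130  97 130  93 126]
 [ 93  95 122  56 127  64 128  32  98 102 129  64 127  93 123  58 124]
 [125  93 125  64 126  64 130  41  57  20  64  70 126  93 122  63 125]
 [121  57 123  61 125  66 129  42  73  52  72 101 123  95 123  62 126]
 [127 126 122  63 128 127 128  45  74  68  69 101 127 124 121  60 126]
 [123 122 119  62 124 127 126  49  75  53  47  68 127 124 119  62 125]
 [124 120 121 122 122 124  49  28  35  31  14  49  67 127 123 121 122]
 [122 119 118 117 121 125  28  38  38  32  18  75  70 127 120 119 119]
 [119 120 120 120 124 125  30  37  40  38  20  74  71 127 121 119 120]
 [120 118 119 120 122 125  49  35  39  35   7  75  71 127 120 121 120]
 [120 121 121 121 121 127  51  35  40  36  12  77  73 130 123 122 122]
 [122 121 125 123 127 127  53  35  38  39  14  82  79 133 128 125  96]
 [ 95  93  91  81  79  65  45  40  22  27   0   1  25  25  60  56  59]
 [ 58  59  59  63  63  63  49  54  42  44  33  27  32  31  67  63  64]
 [ 64  64  64  66  65  68  69  67  67  71  71  70  70  67  68  64  64]
 [ 66  66  65  64  66  67  64  63  67  69  67  65  66  64  64  64  61]
 [ 62  60  60  54  53  50  47  55  50  48  45  44  59  54  40  45  43]]
```

The pointer tip is at about crop (416,337) and the clip's nib at (363,402), roughly 27 mm still to go. Moving 23 mm and looking again.

>>> send_rows(commands=[{"xyz":[4,0,0],"rotation":[0,0,0],"hand":-1},{"xyz":[9,0,0],"rotation":[0,0,0],"hand":-1},{"xyz":[14,0,0],"rotation":[0,0,0],"hand":-1},{"xyz":[18,0,0],"rotation":[0,0,0],"hand":-1},{"xyz":[21,0,0],"rotation":[0,0,0],"hand":-1},{"xyz":[23,0,0],"rotation":[0,0,0],"hand":-1},{"xyz":[23,0,0],"rotation":[0,0,0],"hand":-1},{"xyz":[23,0,0],"rotation":[0,0,0],"hand":-1}])

```text
time_s: 13.22
eef_pos: [0.4705, 0.1717, 0.0843]
ee_rot: [0.001, 0.691, 0.723, 0.001]
wrist_force: [4.7, -2.3, 4.4]
opening: 0.0293
finger_force: 42.7
```

Run:
```python
from h import *
go(-1.8,174,84)
a=snap("scene","s4")[260:310,285:335,::-1];b=snap("top","t4")[250:290,205:245,::-1]
o=np.hstack([cv2.resize(i,(400,400),interpolation=cv2.INTER_CUBIC) for i in(a,b)])
cv2.imwrite("pics/m4.png",((o/255.)**.6*255).astype(np.uint8))
```

```text
shift [ 0.4 -0.6  0.3] rot [0.1 0.  0. ] t 13.22 open 29.3 F [ 4.7 -2.3  4.4] 42.72112548351288 stand [ -1.2 173.6] [0.4705071  0.17173543 0.0843486 ]
```

View pics/m4.png

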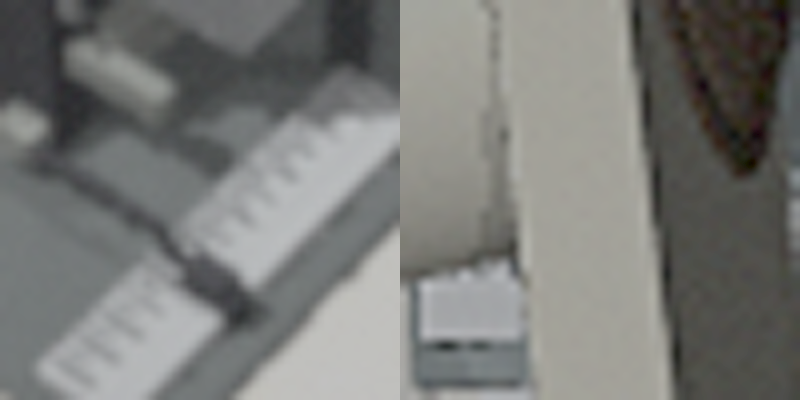

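The pointer at (45,160)-(160,225) now nearly meets the clip nib at about (163,242). Profiles along stand y will give the remaining gap.

Run:
```python
from h import *
for f in("s3","s4"):
    im=np.load(f"pics/{f}.npy").mean(2).astype(np.float32); print(f)
    ys=np.arange(158,206,1.5); print("     ",*[f"{y:3.0f}" for y in ys])
    for x in(-35,-45,-50,-54,-57,-60,-62,-64,-67,-70):
        uv=np.array([proj("scene",W(x,y,24)) for y in ys],np.float32)
        print(x,*[f"{v:3.0f}" for v in cv2.remap(im,uv[:,:1],uv[:,1:],cv2.INTER_CUBIC).ravel()])
```

```text
s3
      158 160 161 162 164 166 167 168 170 172 173 174 176 178 179 180 182 184 185 186 188 190 191 192 194 196 197 198 200 202 203 204
-35  72  73  72  70  65  58  47  40  37  40  49  58  63  65  65  67  67  66  66  67  71  72  72  72  73  74  73  73  74  74  75  74
-45  71  71  70  69  64  56  48  39  35  41  54  66  73  74  74  72  70  68  66  68  71  72  72  74  74  73  73  73  74  74  74  74
-50  73  72  73  72  66  58  50  42  37  39  48  59  68  71  70  68  66  64  65  67  70  71  72  73  73  74  74  73  73  74  73  72
-54  72  72  72  72  70  60  50  40  37  43  54  63  71  73  72  71  69  66  64  67  70  72  73  73  73  73  74  74  73  73  73  74
-57  71  72  71  71  70  62  52  39  35  40  51  65  71  74  73  72  70  66  67  67  70  72  73  72  71  72  73  74  74  73  74  73
-60  80  83  87  87  90  87  80  66  58  60  64  74  83  85  88  89  87  81  79  77  79  80  77  69  59  59  69  80  87  85  79  83
-62  95  96 101 106 107 111 107  93  86  81  84  93 100 105 107 110 109 104  99  94  96  97  94  78  59  49  58  78  94  95  92  97
-64 109 103 109 115 116 116 113 107  99
[... 1113 characters left out ...]
  40  35  43  58  69  73  75  74  73  70
-60  76  76  76  73  76  76  78  82  84  86  83  85  87  85  87  89  89  86  85  81  78  70  53  37  34  47  66  79  87  85  78  80
-62  96  95  98 104 104 109 112 111 114 110 102 100 103 106 107 110 109 105 101  95  90  81  73  53  39  42  57  77  93  96  93  98
-64 110 105 110 113 116 118 119 122 123 122 118 112 115 116 118 118 117 115 111 105  95  88  79  63  44  34  45  72  91 100  97 101
-67 117 110 113 116 114 114 117 117 116 118 119 116 116 117 116 115 112 109 110 114 106  98  96  88  67  43  41  65  90 101 101 104
-70 135 132 126 120 119 123 129 130 124 116 110 112 121 128 127 124 120 114 115 119 109  92  88  87  73  50  44  64  88  99 101 102
```

The pointer is at y=192.7 and the nib at about 195.5, so 3 mm more.

>>> send_rows(commands=[{"xyz":[1,0,0],"rotation":[0,0,0],"hand":-1},{"xyz":[2,0,0],"rotation":[0,0,0],"hand":-1},{"xyz":[3,0,0],"rotation":[0,0,0],"hand":-1},{"xyz":[3,0,0],"rotation":[0,0,0],"hand":-1},{"xyz":[3,0,0],"rotation":[0,0,0],"hand":-1},{"xyz":[3,0,0],"rotation":[0,0,0],"hand":-1}])

```text
time_s: 14.08
eef_pos: [0.4704, 0.1747, 0.0844]
ee_rot: [0.001, 0.691, 0.723, 0.001]
wrist_force: [5.2, -3.4, 5.4]
opening: 0.0289
finger_force: 42.7
```

Run:
```python
from h import *
go(-1.8,177,84)
im0=snap("scene","s5"); im=im0.mean(2).astype(np.float32)
ys=np.arange(183,206,1.); print("     ",*[f"{y:3.0f}" for y in ys])
for x in(-35,-45,-54,-57,-60,-62,-64,-67,-70,-80):
    uv=np.array([proj("scene",W(x,y,24)) for y in ys],np.float32)
    print(x,*[f"{v:3.0f}" for v in cv2.remap(im,uv[:,:1],uv[:,1:],cv2.INTER_CUBIC).ravel()])
a=im0[160:310,225:395,::-1]
o=cv2.resize(a,(680,600),interpolation=cv2.INTER_CUBIC)
cv2.imwrite("pics/m5.png",((o/255.)**.6*255).astype(np.uint8))
```

```text
shift [ 0.5 -0.7  0.4] rot [0.1 0.  0. ] t 14.07 open 28.9 F [ 5.2 -3.4  5.4] 42.72122025489807 stand [ -1.1 176.5] [0.4703944  0.17470191 0.08437217]
      183 184 185 186 187 188 189 190 191 192 193 194 195 196 197 198 199 200 201 202 203 204 205
-35  73  73  74  74  74  72  69  65  60  52  47  43  39  38  39  44  51  56  60  63  65  65  66
-45  75  75  75  74  74  73  71  67  61  55  48  43  39  36  36  41  50  60  67  72  75  75  74
-54  73  73  73  73  73  72  71  69  65  60  53  46  40  38  39  44  50  59  66  71  73  74  73
-57  71  70  71  71  72  73  73  70  67  61  53  43  37  35  38  45  54  62  67  70  72  72  73
-60  87  85  84  83  81  81  81  79  76  70  58  46  40  40  46  57  68  78  83  82  80  82  86
-62 108 106 103  98  95  95  95  96  94  83  69  56  46  42  48  61  77  88  93  94  94  95 100
-64 117 115 112 109 106 105 107 110 110 103  87  66  47  40  45  60  78  91  99 100  97  98 103
-67 110 109 111 114 113 108 106 110 113 110  98  77  53  40  41  55  75  91 100 103 102 102 107
-70 116 114 116 119 119 111  97  89  88  87  82  72  58  45  43  53  71  88  97 101 102 101 105
-80 149 149 148 147 143 133 118  97  75  55  45  42  41  41  41  39  37  32  30  34  47  66  88
```

View pics/m5.png

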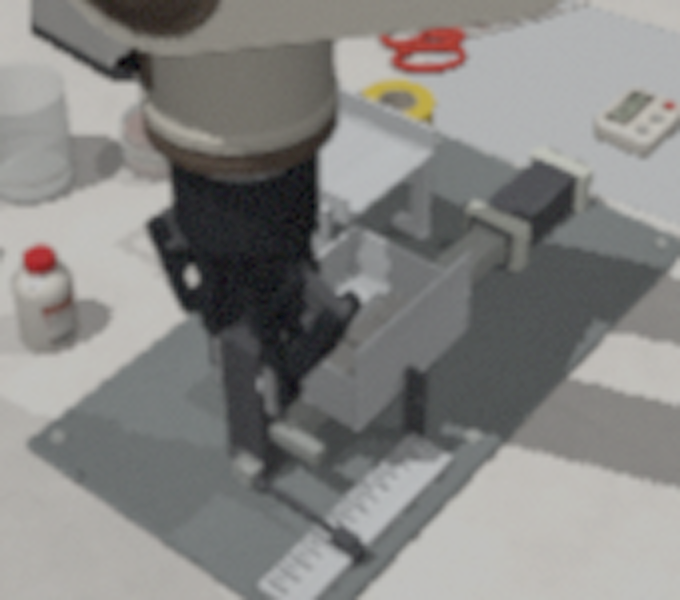

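The pointer (y 196) is now in line with the clip nib (y 196) and the clip hasn't moved. The grip is held with the button in, and the tray is down. Handing in.

```bash
python3 -c "
from h import *
print(r.sign_off())"
```

```text
the job is handed in; nothing more can be done
None
```

I tipped the three boxes into the cup, let the tray down, and handed the job in with the grip still held and the pointer level with the clip to within about 1 mm in the camera view; the judge returned no verdict.

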